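Feel a dryer shaft's end float and leave it midway

TASK

The drive shaft of a tumble dryer sits in its bearing housing on the counter and can slide a little along its axis. By its pulley, gently push the shaft in until you feel it against the inner stop, then gently pull it out until you feel it against the outer stop, and leave it standing midway between the two stops, let go of. Leave the other things on the counter where they are.

Things in the scene. Friction and masses are not known exactly. Their poses are not given: they have to be found in the camera images.
- bearing_unit: Fixed bearing unit: dark steel base plate 215 x 100 x 8 mm with a grey round housing lying on it (68 mm diameter, top 96 mm above the counter), from which a level shaft points to the robot. Origin on the counter under the shaft axis; x runs along the shaft from pulley into housing (pushing in = +x), z up. Plate x = -45 to +170 mm, housing +60 to +152 mm.
- housing_front (a point): Centre of the housing's bright front cover, where the shaft comes out, 62 mm above the counter; axes as the bearing unit's. Both stops are inside the housing, unseen. They are faced with rubber of equal stiffness, about 5 N per mm. A stop counts as felt at 3 N or more on it for 0.2 s and must never get more than 20 N.
- shaft: Steel shaft, 16 mm diameter, axis 62 mm above the counter, with the pulley on it; axes as the bearing unit's (origin has no meaning for the stops). It does not turn, only slides along its axis, with a drag of about 1.5 N, and stays where it is left. The end float, its travel between the stops, differs each time: 7 to 27 mm. Where the stops are is not known.
- pulley (a point): Centre of the bright aluminium pulley on the shaft: 60 mm diameter, 18 mm thick over its flat side faces, top 92 mm above the counter; axes as the bearing unit's. Behind it bare shaft, 35 mm or more to the housing; in front a 26 mm nut and a stub, 10 mm long together. Pinch it from above by its side faces, one finger in front, one behind, tips above the nut and shaft (over 75 mm).
- tape_roll: Bystander: loose brown roll of tape, 96 mm diameter, 48 mm high, lying flat; origin at the centre of its underside.
- drink_can: Bystander: loose standing drink can, 66 mm diameter, 115 mm high; origin at the centre of its underside.
- soap_box: Bystander: loose carton 59 x 89 x 34 mm lying flat; origin at the centre of its underside.

How it is judged:
By the outcome, as a careful person would: the job done as asked, in the order asked, and still so for the second after the job is handed in, with the robot touching nothing.
It also fails if it takes over 51 s, if anything falls off the work surface, if the arm or the gripper's body presses on something with over 40 N, if the wrist force passes 120 N, or if a joint passes its speed limit or range.

ROBOT

A 7-joint arm with a two-finger parallel gripper is mounted at the origin on the work surface; the furniture and walls round the work are solid. World frame = base frame: x ahead of the robot, y to its left, z up, the work surface at z = 0. Lengths are in m, angles in degrees, forces in N, time in s.
With the tool pointing down it reaches from about 0.4 to 0.85 m from the base axis. Payload 4.5 kg.
Tool frame: the origin (TCP) lies at the very end of the fingers, on their centre line; the grasp point (between the pads) lies env.grip_point_offset behind it (env.grip_point_offset is the distance from the TCP to the grasp point, in m); z points along the fingers, y is the line along which they close (so a half turn about z gives the same grasp; the last joint's range is limited). The gripper opens to 85 mm and grips with 20 to 120 N. Pads are 22 mm wide; open, the fingers measure 114 mm over their backs; the gripper's body (76 mm by 85 mm) begins 54 mm behind the grasp point. The pads swing forward as they close: fully open they stand 13 mm farther back than shut.
Start: joints at [66.452, 39.483, -11.15, 89.685, 9.013, 51.709, -12.324], TCP at [0.269, -0.564, 0.231] pointing down, gripper open.
Joint ranges: [-172.22, 172.22], [-26.19, 119.32], [-84.43, 86.54], [7.71, 146.69], [-57.33, 237.33], [2.42, 119.75], [-152.13, 152.13]. Speed limits (degrees/s): [147.25, 147.25, 180, 180, 180, 180, 180].

INTERFACE

Orientations are given as a 3x3 rotation matrix whose columns are the frame's x, y, z axes.
In Python, from cell import env, vision gives the robot as it stands.
- The arm moves only by the shell command python3 -m jog 'ROWS' [FORCE]. ROWS is a JSON object of lists of equal length, an entry for each row: "translation": the shift along the tool's x, y, z in mm, a list of three; "rot": the turn, a rotation vector about the tool's x, y, z in rad, a list of three; "claw": the finger opening in mm, from 0 to 85.4. In form: {"translation": [[x, y, z], ...], "rot": [[rx, ry, rz], ...], "claw": [claw, ...]}. A call has 1 to 8 rows; each row shifts and turns the commanded pose from where the row before left it, along the tool's axes as they then stand; what a row does not reach is not made up. A row lasts 1/12 s, in which the tool goes at most 41.7 mm and 7.16 degrees, less where a joint would pass 70% of its speed; a pose out of reach is approached as far as the arm can. A call is refused whole if a number of a shift passes 41.7 or a number of a turn 0.125, either way. A call with a gripper value outside its range is refused whole. The fingers move at their own pace and stop on an object; FORCE is the grip in N (left out, the last holds). Time passes only in rows, so rows that do not move let the fingers close. It gives the time, the measured TCP pose, the force, the opening and the grip force at its end, in the units of the state.
- env.state(): the state, without advancing time (a new reading comes with each control period).
- vision.camera(name): name is "scene" or "top" or "wrist"; returns the picture (420x560x3 uint8, red, green, blue); there is no depth.
- vision.camera_params(name): a dict with "K" (3x3 intrinsics, pixels), "dist" ([k1, k2, p1, p2, k3] as OpenCV has them; the pictures are not rectified), "camera_from_world" (4x4, takes a point from world to camera coordinates). Camera axes: x right, y up, looking along -z (the intrinsics and any distortion apply to the point x, -y, -z); pixel columns grow to the right and rows downward; lengths in m; the calibration is good to about 2 mm. A picture is of the moment at which its call begins: read the wrist's pose just before it. camera_params takes no time and is no camera call; for the wrist camera it gives the pose at the moment of the call.
- env.finish_job(): hands the job in; it is judged then, once.
The state is a dict: "time_s": time; "joint_pos": joint angles; "joint_velocities": joint speeds; "effort": joint torques, N m; "ee_pos": TCP position; "tcp_rot": TCP orientation; "ft_force": force on the tool from outside, world axes, zero at the start; "torque": the same for the moment, N m; "gripper_width": opening from 0.0 (shut) to 1.0 (fully open); "finger_force": force on a finger pad.
Only numpy, scipy, OpenCV 4.12 (cv2) and the standard library are available. Lean on these libraries where they do the work, as an engineer would, in place of code of your own. Each camera call takes 0.05 s, during which the arm holds its last target. There are 200 camera calls.

## Working session

There is one attempt and no reset: what is moved stays moved. The work goes in short steps, Python scripts to look and compute and a shell command to move; the robot and the scene stay as the last step left them, time stands still between calls to the robot, and variables do not carry over. Pictures are saved under pics/ and viewed, at most 10 in all, crops included, and the job is handed in when it is done.

```bash
mkdir -p pics; python3 - <<'E'
from cell import env, vision
import cv2, numpy as np
s=env.state(); print(s, env.grip_point_offset)
for n in ("scene","top"):
    im=vision.camera(n); cv2.imwrite(f"pics/{n}0.png",im[:,:,::-1])
    p=vision.camera_params(n); print(n,p)
E
```

```text
{'time_s': 0.0, 'joint_pos': array([ 66.45130555,  39.53626022, -11.14305602,  89.74664526,
         9.01420956,  51.70999974, -12.32613796]), 'joint_velocities': array([-0.02960817,  0.02729269, -0.03045047,  0.00521074, -0.05827791,
        0.03131353,  0.02203295]), 'effort': array([-6.15973227e-05, -5.39598870e+01, -1.26598846e+00, -1.58538562e+01,
        9.20807157e-03,  9.56566451e-03,  2.37550566e-06]), 'ee_pos': array([ 0.26856574, -0.56361048,  0.23044152]), 'tcp_rot': array([[ 9.02674293e-01,  4.30323296e-01, -9.91165968e-04],
       [ 4.30324400e-01, -9.02672777e-01,  1.66353024e-03],
       [-1.78842723e-04, -1.92814888e-03, -9.99998125e-01]]), 'ft_force': array([ 1.18771599,  0.01663504, -0.34101468]), 'torque': array([ 0.03837026, -0.02123911, -0.01212648]), 'finger_force': 0.0, 'gripper_width': 1.002384488106349} 0.0187
scene {'K': array([[438.67103943,   0.        , 280.41229459],
       [  0.        , 438.67103943, 210.34047103],
       [  0.        ,   0.        ,   1.        ]]), 'dist': array([0.02278882, 0.        , 0.        , 0.        , 0.        ]), 'camera_from_world': array([[-0.57074934, -0.82112146,  0.00217756,  0.26339366],
       [ 0.47810007, -0.33016188,  0.81388786, -0.30161125],
       [-0.66758184,  0.46556705,  0.5810179 , -0.97167481],
       [ 0.        ,  0.        ,  0.        ,  1.        ]])}
top {'K': array([[385.04162868,   0.        , 278.66274972],
       [  0.        , 385.04162868, 211.83529115],
       [  0.        ,   0.        ,   1.        ]]), 'dist': array([-0.04602962,  0.        ,  0.        ,  0.        ,  0.        ]), 'camera_from_world': array([[-0.01341229, -0.99937888, -0.03258788,  0.00837146],
       [ 0.99227629, -0.01732229,  0.12283197, -0.48331563],
       [-0.12332017, -0.03068873,  0.9918923 , -1.0106593 ],
       [ 0.        ,  0.        ,  0.        ,  1.        ]])}
```

View pics/scene0.png

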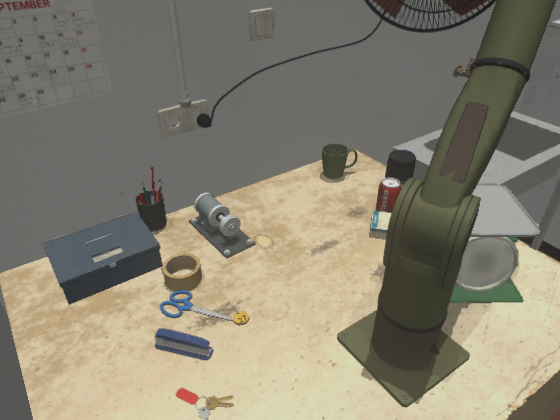

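View pics/top0.png

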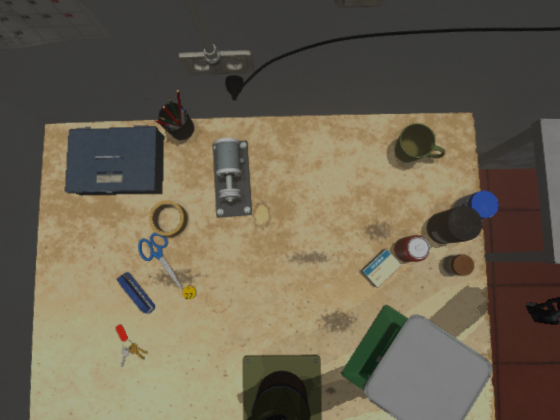

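The top view shows the bearing unit with its pulley at about (230,193), housing at (229,155) and plate spanning (213..251, 140..217). The scene view shows the pulley at about (229,225). The tape is to the left of the unit; the can and carton are far to the right. I'll zoom in on both.

```bash
python3 - <<'E'
import cv2, numpy as np
a=cv2.imread("pics/top0.png")[125:225,195:270]; b=cv2.imread("pics/scene0.png")[185:260,180:270]
a=cv2.resize(a,None,fx=5.5,fy=5.5,interpolation=2); b=cv2.resize(b,None,fx=4,fy=4,interpolation=2)
c=np.zeros((max(a.shape[0],b.shape[0]),a.shape[1]+b.shape[1],3),np.uint8); c[:a.shape[0],:a.shape[1]]=a; c[:b.shape[0],a.shape[1]:]=b
print(c.shape,a.shape); cv2.imwrite("pics/z0.png",c)
E
```

```text
(550, 772, 3) (550, 412, 3)
```

View pics/z0.png

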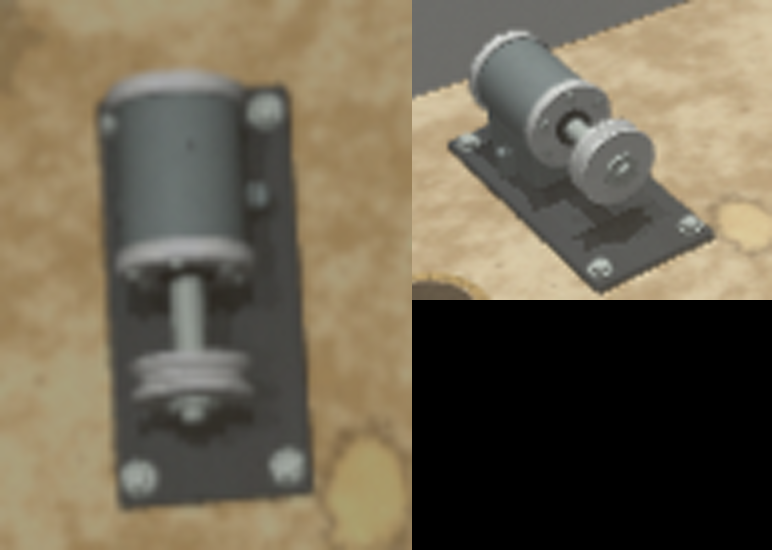

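The zoom shows plate corners at crop pixels front-left (121,508), front-right (311,490) and back-right (287,87). The pulley rim spans x 133–251, y 352–390, and the tilt of the unit is slight.

```bash
cat > h.py <<'E'
from cell import env, vision
import cv2, numpy as np
def ray(n,uv,z,p=None):
    p=p or vision.camera_params(n); u=cv2.undistortPoints(np.array([[uv]],float),p["K"],p["dist"])[0,0]
    T=p["camera_from_world"]; R=T[:3,:3]; c=-R.T@T[:3,3]; d=R.T@np.array([u[0],-u[1],-1]); return c+d*(z-c[2])/d[2]
E
python3 - <<'E'
from h import *
t=lambda x,y:(195+(x+.5)/5.5-.5,125+(y+.5)/5.5-.5); s=lambda x,y:(180+(x-412+.5)/4-.5,185+(y+.5)/4-.5)
P={k:ray("top",t(*v),z) for k,v,z in [("FL",(121,508),.008),("FR",(311,490),.008),("BR",(287,87),.008),("pulL",(133,371),.062),("pulR",(251,371),.062),("pultopback",(191,353),.092),("pultopfront",(191,393),.09),("housL",(118,258),.062),("housR",(252,252),.062)]}
for k,v in P.items(): print(k,v.round(4))
for k,v in [("sFL",(601,293)),("sFR",(714,237)),("sBL",(448,147))]: print(k,ray("scene",s(*v),.008).round(4))
d=P["BR"]-P["FR"]; print("yaw long",np.degrees(np.arctan2(d[1],d[0])),np.linalg.norm(d))
w=P["FL"]-P["FR"]; print("yaw short",np.degrees(np.arctan2(-w[0],w[1])),np.linalg.norm(w))
m=(P["FL"]+P["FR"])/2; print("mid",m)
E
```

```text
FL [0.4748 0.174  0.008 ]
FR [0.4823 0.0778 0.008 ]
BR [0.692  0.0894 0.008 ]
pulL [0.5351 0.1581 0.062 ]
pulR [0.5339 0.1009 0.062 ]
pultopback [0.5377 0.1252 0.092 ]
pultopfront [0.519  0.1254 0.09  ]
housL [0.5909 0.1659 0.062 ]
housR [0.5924 0.1004 0.062 ]
sFL [0.4665 0.1744 0.008 ]
sFR [0.473  0.0795 0.008 ]
sBL [0.6776 0.1888 0.008 ]
yaw long 3.1628738786918014 0.2099793198084151
yaw short 4.448348316049957 0.09648134160658284
mid [0.47855788 0.12591054 0.008     ]
```

```bash
python3 -m jog '{"translation":[[0,0,-8],[0,0,-8],[0,0,-8],[0,0,-8],[0,0,-8],[0,0,-8],[0,0,-8],[0,0,-8]],"rot":[[0,0,-0.12],[0,0,-0.12],[0,0,-0.12],[0,0,-0.12],[0,0,-0.12],[0,0,-0.12],[0,0,-0.12],[0,0,-0.12]],"claw":[45,45,45,45,45,45,45,45]}' 40
python3 -m jog '{"translation":[[0,0,0],[0,0,0],[0,0,0]],"rot":[[0,0,-0.12],[0,0,-0.116],[0,0,0]],"claw":[45,45,45]}'
```

```text
time_s: 0.77
ee_pos: [0.2686, -0.5639, 0.2952]
tcp_rot: [[0.16, 0.987, -0.001], [0.987, -0.16, 0.001], [0.001, -0.001, -1.0]]
ft_force: [-0.4, 0.4, -0.3]
gripper_width: 0.53
finger_force: 0.0
time_s: 1.02
ee_pos: [0.2685, -0.5641, 0.2948]
tcp_rot: [[-0.073, 0.997, -0.0], [0.997, 0.073, 0.001], [0.001, -0.0, -1.0]]
ft_force: [-0.0, -0.4, -0.2]
gripper_width: 0.52
finger_force: 0.0
```

```bash
python3 -m jog '{"translation":[[30,14,0],[30,14,0],[30,14,0],[30,14,0],[30,14,0],[30,14,0],[30,14,0],[30,14,0]],"rot":[[0,0,0],[0,0,0],[0,0,0],[0,0,0],[0,0,0],[0,0,0],[0,0,0],[0,0,0]],"claw":[45,45,45,45,45,45,45,45]}'
python3 -m jog '{"translation":[[30,14,0],[30,14,0],[30,14,0],[30,14,0],[30,14,0],[30,14,0],[30,14,0],[30,14,0]],"rot":[[0,0,0],[0,0,0],[0,0,0],[0,0,0],[0,0,0],[0,0,0],[0,0,0],[0,0,0]],"claw":[45,45,45,45,45,45,45,45]}'
python3 -m jog '{"translation":[[30,14,14],[30,14,14],[30,14,14],[30,14,14],[30,14,14],[30,14,14],[0,0,10],[0,0,0]],"rot":[[0,0,0],[0,0,0],[0,0,0],[0,0,0],[0,0,0],[0,0,0],[0,0,0],[0,0,0]],"claw":[45,45,45,45,45,45,45,45]}'
```

```text
time_s: 1.68
ee_pos: [0.3639, -0.3154, 0.2951]
tcp_rot: [[-0.066, 0.998, -0.0], [0.998, 0.066, 0.0], [0.0, -0.0, -1.0]]
ft_force: [0.6, 0.3, -0.6]
gripper_width: 0.53
finger_force: 0.0
time_s: 2.35
ee_pos: [0.4589, -0.0682, 0.2951]
tcp_rot: [[-0.066, 0.998, -0.0], [0.998, 0.066, -0.0], [-0.0, -0.0, -1.0]]
ft_force: [-0.5, 0.1, -0.1]
gripper_width: 0.522
finger_force: 0.0
time_s: 3.02
ee_pos: [0.5287, 0.1176, 0.1991]
tcp_rot: [[-0.071, 0.997, -0.004], [0.997, 0.071, -0.0], [0.0, -0.004, -1.0]]
ft_force: [-0.4, -1.3, -0.9]
gripper_width: 0.53
finger_force: 0.0
```

```bash
python3 - <<'E'
from h import *
s=env.state(); print(s["ee_pos"],s["tcp_rot"].round(4),s["time_s"],s["joint_pos"].round(0))
p=vision.camera_params("wrist"); im=vision.camera("wrist"); cv2.imwrite("pics/w1.png",im[:,:,::-1])
import pickle; pickle.dump(p,open("w1.pkl","wb")); T=p["camera_from_world"]; print(-T[:3,:3].T@T[:3,3],T.round(3))
E
```

```text
[0.52871111 0.11761071 0.19911519] [[-7.120e-02  9.975e-01 -3.900e-03]
 [ 9.975e-01  7.120e-02 -2.000e-04]
 [ 1.000e-04 -3.900e-03 -1.000e+00]] 3.0167 [ -0.  38. -29. 105.  25.  43. -38.]
[0.52328841 0.18489992 0.34116522] [[ 0.997  0.071 -0.005 -0.534]
 [-0.069  0.96  -0.271 -0.049]
 [-0.015  0.27   0.963 -0.371]
 [ 0.     0.     0.     1.   ]]
```

View pics/w1.png

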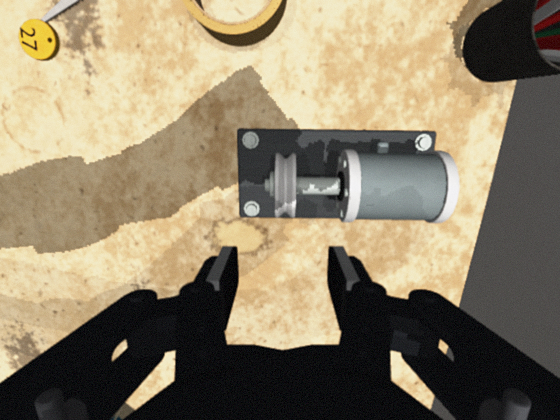

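The wrist view shows the pulley at columns about 274–297 and rows 152–217, centre (285.5,184.5). The housing centre line is at about row 186, and the plate corners are (238,129), (239,217) and (436,131).

```bash
python3 - <<'E'
from h import *
import pickle; p=pickle.load(open("w1.pkl","rb"))
im=cv2.imread("pics/w1.png"); g=cv2.cvtColor(im,cv2.COLOR_BGR2GRAY)
for r in (165,184,205): print(r,g[r,255:312].tolist())
print(g[140:230,278].tolist(),g[140:230,292].tolist())
for uv,z in [((285.5,184.5),.062),((285.5,184.5),.092),((274,184.5),.08),((297,184.5),.08),((285,152),.062),((285,217),.062),((238,129),.008),((239,217),.008),((436,131),.008),((343,186),.062)]: print(uv,z,ray("",uv,z,p).round(4))
E
```

```text
165 [48, 50, 54, 52, 51, 49, 45, 48, 48, 49, 51, 55, 55, 56, 49, 43, 35, 40, 38, 67, 115, 150, 150, 143, 134, 126, 123, 125, 125, 134, 138, 141, 123, 120, 121, 122, 126, 142, 143, 151, 141, 84, 47, 39, 40, 45, 50, 43, 40, 45, 41, 38, 45, 51, 48, 52, 50]
184 [64, 74, 70, 65, 71, 69, 65, 69, 81, 98, 137, 148, 140, 138, 133, 147, 157, 155, 123, 121, 159, 178, 175, 159, 141, 141, 149, 142, 143, 162, 176, 166, 148, 143, 147, 140, 144, 154, 174, 183, 174, 144, 127, 130, 144, 146, 148, 143, 148, 143, 140, 149, 144, 143, 167, 205, 195]
205 [156, 189, 213, 179, 101, 69, 70, 70, 74, 72, 75, 76, 72, 73, 75, 71, 74, 66, 73, 77, 116, 122, 120, 111, 102, 101, 101, 135, 167, 190, 204, 200, 179, 183, 187, 191, 207, 234, 242, 239, 187, 90, 58, 64, 69, 64, 71, 70, 67, 63, 64, 68, 64, 69, 70, 68, 63]
[49, 48, 48, 49, 53, 54, 54, 55, 51, 54, 49, 49, 61, 84, 101, 113, 119, 116, 127, 129, 124, 136, 145, 142, 141, 143, 145, 147, 152, 156, 151, 158, 161, 159, 161, 157, 162, 157, 157, 161, 159, 161, 158, 157, 159, 158, 147, 146, 148, 149, 149, 150, 155, 151, 151, 154, 151, 153, 150, 144, 132, 118, 119, 108, 
[... 275 characters left out ...]
 143, 147, 146, 152, 154, 155, 164, 160, 158, 160, 157, 158, 154, 151, 156, 152, 155, 152, 155, 154, 156, 158, 157, 159, 151, 148, 150, 153, 159, 191, 221, 224, 235, 234, 227, 214, 206, 194, 184, 184, 176, 169, 167, 158, 146, 125, 138, 176, 184, 187, 192, 197, 199, 205, 206, 199, 198, 202]
(285.5, 184.5) 0.062 [0.5289 0.1285 0.062 ]
(285.5, 184.5) 0.092 [0.5283 0.1346 0.092 ]
(274, 184.5) 0.08 [0.5185 0.1314 0.08  ]
(297, 184.5) 0.08 [0.5385 0.1329 0.08  ]
(285, 152) 0.062 [0.5262 0.1583 0.062 ]
(285, 217) 0.062 [0.5307 0.0969 0.062 ]
(238, 129) 0.008 [0.4754 0.1737 0.008 ]
(239, 217) 0.008 [0.4797 0.076  0.008 ]
(436, 131) 0.008 [0.6855 0.1871 0.008 ]
(343, 186) 0.062 [0.5824 0.1309 0.062 ]
```

```bash
python3 -m jog '{"translation":[[5,0,20],[5,0,20],[0,0,20],[0,0,20],[0,0,20],[0,0,15],[0,0,5],[0,0,0]],"rot":[[0,0,0.007],[0,0,0],[0,0,0],[0,0,0],[0,0,0],[0,0,0],[0,0,0],[0,0,0]],"claw":[40,40,40,40,40,40,40,40]}' 20
python3 -m jog '{"translation":[[0,0,0],[0,0,0],[0,0,0],[0,0,0]],"rot":[[0,0,0],[0,0,0],[0,0,0],[0,0,0]],"claw":[34,30,27,27]}' 20
python3 - <<'E'
from h import *
s=env.state(); print(s["ee_pos"],s["ft_force"],s["time_s"])
p=vision.camera_params("wrist"); im=vision.camera("wrist"); im=im[130:290,200:420]; cv2.imwrite("pics/w2.png",cv2.resize(im[:,:,::-1],None,fx=3.5,fy=3.5))
E
```

```text
time_s: 3.73
ee_pos: [0.5289, 0.1238, 0.0809]
tcp_rot: [[-0.06, 0.998, -0.002], [0.998, 0.06, -0.002], [-0.002, -0.002, -1.0]]
ft_force: [0.7, 0.9, -0.4]
gripper_width: 0.466
finger_force: 0.0
time_s: 4.07
ee_pos: [0.5299, 0.1257, 0.0822]
tcp_rot: [[-0.062, 0.998, 0.002], [0.998, 0.062, 0.0], [0.0, 0.002, -1.0]]
ft_force: [-0.1, -0.2, -0.5]
gripper_width: 0.317
finger_force: 0.0
[0.52994738 0.12572311 0.08220064] [-0.08073182 -0.21132306 -0.4874134 ] 4.0667
```

View pics/w2.png

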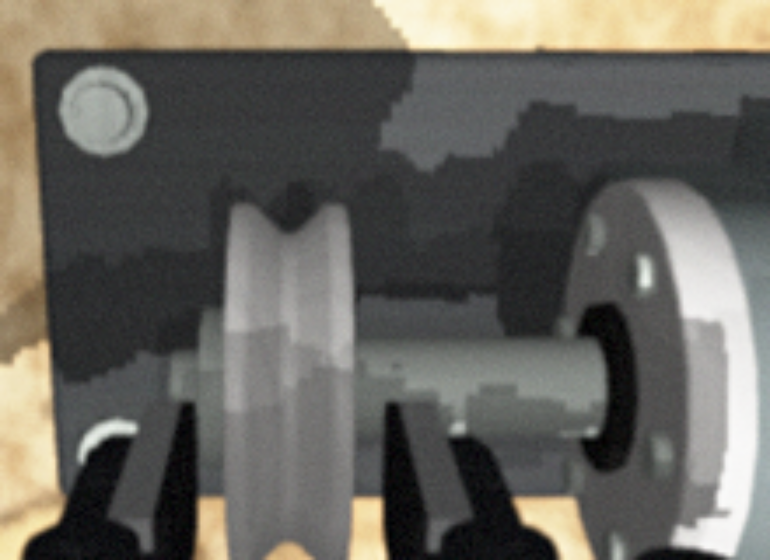

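The pulley sits centred between the fingers, with gaps of about 33 and 32 px in the zoomed crop. Next I'll lower slightly and close gently.

```bash
python3 -m jog '{"translation":[[2,0,2],[0,0,2],[0,0,0],[0,0,0]],"rot":[[0,0,0],[0,0,0],[0,0,0],[0,0,0]],"claw":[23,21,20,20]}' 20
python3 -m jog '{"translation":[[0,0,0],[0,0,0],[0,0,0],[0,0,0]],"rot":[[0,0,0],[0,0,0],[0,0,0],[0,0,0]],"claw":[19,18,17,16]}' 30
```

```text
time_s: 4.45
ee_pos: [0.529, 0.1277, 0.0771]
tcp_rot: [[-0.063, 0.998, -0.0], [0.998, 0.063, -0.0], [-0.0, -0.0, -1.0]]
ft_force: [-0.3, -1.0, 0.4]
gripper_width: 0.236
finger_force: 0.0
time_s: 4.78
ee_pos: [0.5295, 0.1278, 0.0774]
tcp_rot: [[-0.063, 0.998, 0.001], [0.998, 0.063, 0.0], [0.0, 0.001, -1.0]]
ft_force: [0.3, 0.1, -0.0]
gripper_width: 0.202
finger_force: 30.1
```

```bash
python3 -m jog '{"translation":[[0,0.5,0],[0,0.5,0],[0,0.5,0],[0,0.5,0],[0,0.5,0],[0,0,0]],"rot":[[0,0,0],[0,0,0],[0,0,0],[0,0,0],[0,0,0],[0,0,0]],"claw":[16,16,16,16,16,16]}' 40
```

```text
time_s: 5.28
ee_pos: [0.5318, 0.1279, 0.0774]
tcp_rot: [[-0.063, 0.998, 0.0], [0.998, 0.063, -0.0], [-0.0, 0.0, -1.0]]
ft_force: [-1.9, 0.2, 4.5]
gripper_width: 0.199
finger_force: 39.5
```

```bash
python3 -m jog '{"translation":[[0,0.5,0],[0,0.5,0],[0,0.5,0],[0,0.5,0],[0,0.5,0],[0,0,0]],"rot":[[0,0,0],[0,0,0],[0,0,0],[0,0,0],[0,0,0],[0,0,0]],"claw":[16,16,16,16,16,16]}'
```

```text
time_s: 5.78
ee_pos: [0.5345, 0.1281, 0.0774]
tcp_rot: [[-0.063, 0.998, 0.0], [0.998, 0.063, 0.0], [0.0, 0.0, -1.0]]
ft_force: [-1.5, 0.4, 4.9]
gripper_width: 0.196
finger_force: 39.5
```

```bash
python3 -m jog '{"translation":[[0,0.5,0],[0,0.5,0],[0,0.5,0],[0,0.5,0],[0,0.5,0],[0,0,0]],"rot":[[0,0,0],[0,0,0],[0,0,0],[0,0,0],[0,0,0],[0,0,0]],"claw":[16,16,16,16,16,16]}'
```

```text
time_s: 6.28
ee_pos: [0.5352, 0.1281, 0.0774]
tcp_rot: [[-0.063, 0.998, -0.002], [0.998, 0.063, -0.001], [-0.001, -0.002, -1.0]]
ft_force: [-4.6, 0.5, 9.0]
gripper_width: 0.198
finger_force: 39.9
```

```bash
python3 -m jog '{"translation":[[0,0,0],[0,0,0]],"rot":[[0,0,0],[0,0,0]],"claw":[16,16]}'; python3 -c "
from h import *
s=env.state();print(s['ee_pos'],s['ft_force'],s['torque'],s['tcp_rot'][:,1])"
```

```text
time_s: 6.45
ee_pos: [0.5352, 0.1281, 0.0774]
tcp_rot: [[-0.063, 0.998, -0.002], [0.998, 0.063, -0.001], [-0.001, -0.002, -1.0]]
ft_force: [-5.0, -1.3, 8.3]
gripper_width: 0.198
finger_force: 39.9
[0.53523809 0.12811063 0.07740971] [-4.95230458 -1.32173181  8.2663977 ] [-0.05031814  0.99413583 -0.10259386] [ 0.99798529  0.06339944 -0.00242423]
```

```bash
python3 -m jog '{"translation":[[0,0.5,0],[0,0.5,0],[0,0.5,0],[0,0,0],[0,0,0],[0,0,0],[0,0,0]],"rot":[[0,0,0],[0,0,0],[0,0,0],[0,0,0],[0,0,0],[0,0,0],[0,0,0]],"claw":[16,16,16,16,16,16,16]}'; python3 -c "
from h import *
s=env.state();print(s['ee_pos'],s['ft_force'],s['torque'],s['tcp_rot'][:,1])"
```

```text
time_s: 7.03
ee_pos: [0.5357, 0.1281, 0.0774]
tcp_rot: [[-0.064, 0.998, -0.004], [0.998, 0.064, -0.001], [-0.001, -0.004, -1.0]]
ft_force: [-7.3, -0.6, 10.5]
gripper_width: 0.202
finger_force: 40.2
[0.53574419 0.12807268 0.07740978] [-7.31714554 -0.57329983 10.460856  ] [-0.01922292  1.41754927 -0.1139893 ] [ 0.99796789  0.06358809 -0.00408099]
```

```bash
python3 -m jog '{"translation":[[0,-0.8,0],[0,-0.8,0],[0,-0.8,0],[0,-0.8,0],[0,-0.8,0],[0,-0.8,0],[0,-0.8,0],[0,-0.8,0]],"rot":[[0,0,0],[0,0,0],[0,0,0],[0,0,0],[0,0,0],[0,0,0],[0,0,0],[0,0,0]],"claw":[16,16,16,16,16,16,16,16]}'
python3 -m jog '{"translation":[[0,-0.5,0],[0,-0.5,0],[0,-0.5,0],[0,-0.5,0],[0,-0.5,0],[0,0,0]],"rot":[[0,0,0],[0,0,0],[0,0,0],[0,0,0],[0,0,0],[0,0,0]],"claw":[16,16,16,16,16,16]}'
```

```text
time_s: 7.7
ee_pos: [0.5328, 0.128, 0.0774]
tcp_rot: [[-0.063, 0.998, 0.002], [0.998, 0.063, 0.0], [0.0, 0.002, -1.0]]
ft_force: [2.1, -0.3, 2.9]
gripper_width: 0.195
finger_force: 39.3
time_s: 8.2
ee_pos: [0.5294, 0.1277, 0.0774]
tcp_rot: [[-0.063, 0.998, 0.0], [0.998, 0.063, -0.0], [-0.0, 0.0, -1.0]]
ft_force: [1.1, -0.8, 5.6]
gripper_width: 0.203
finger_force: 39.5
```

```bash
python3 -m jog '{"translation":[[0,-0.5,0],[0,-0.5,0],[0,-0.5,0],[0,-0.5,0],[0,-0.5,0],[0,-0.5,0],[0,0,0]],"rot":[[0,0,0],[0,0,0],[0,0,0],[0,0,0],[0,0,0],[0,0,0],[0,0,0]],"claw":[16,16,16,16,16,16,16]}'
```

```text
time_s: 8.78
ee_pos: [0.5263, 0.1276, 0.0774]
tcp_rot: [[-0.063, 0.998, 0.0], [0.998, 0.063, -0.0], [-0.0, 0.0, -1.0]]
ft_force: [1.4, 0.2, 6.0]
gripper_width: 0.2
finger_force: 39.6
```

```bash
python3 -m jog '{"translation":[[0,-0.5,0],[0,-0.5,0],[0,-0.5,0],[0,-0.5,0],[0,-0.5,0],[0,-0.5,0],[0,0,0]],"rot":[[0,0,0],[0,0,0],[0,0,0],[0,0,0],[0,0,0],[0,0,0],[0,0,0]],"claw":[16,16,16,16,16,16,16]}'
```

```text
time_s: 9.37
ee_pos: [0.5233, 0.1274, 0.0774]
tcp_rot: [[-0.063, 0.998, 0.0], [0.998, 0.063, -0.0], [-0.0, 0.0, -1.0]]
ft_force: [0.6, -1.0, 5.4]
gripper_width: 0.199
finger_force: 39.6
```

```bash
python3 -m jog '{"translation":[[0,-0.5,0],[0,-0.5,0],[0,-0.5,0],[0,-0.5,0],[0,-0.5,0],[0,-0.5,0],[0,0,0]],"rot":[[0,0,0],[0,0,0],[0,0,0],[0,0,0],[0,0,0],[0,0,0],[0,0,0]],"claw":[16,16,16,16,16,16,16]}'
```

```text
time_s: 9.95
ee_pos: [0.5203, 0.1272, 0.0774]
tcp_rot: [[-0.063, 0.998, 0.0], [0.998, 0.063, 0.0], [0.0, 0.0, -1.0]]
ft_force: [1.1, -0.1, 5.1]
gripper_width: 0.202
finger_force: 39.6
```

```bash
python3 -m jog '{"translation":[[0,-0.5,0],[0,-0.5,0],[0,-0.5,0],[0,-0.5,0],[0,-0.5,0],[0,-0.5,0],[0,0,0]],"rot":[[0,0,0],[0,0,0],[0,0,0],[0,0,0],[0,0,0],[0,0,0],[0,0,0]],"claw":[16,16,16,16,16,16,16]}'
```

```text
time_s: 10.53
ee_pos: [0.5178, 0.127, 0.0774]
tcp_rot: [[-0.063, 0.998, 0.001], [0.998, 0.063, 0.0], [0.0, 0.001, -1.0]]
ft_force: [2.3, -0.7, 4.4]
gripper_width: 0.2
finger_force: 39.5
```

Slowing: contact has begun near 0.518. I'll add a little and hold.

```bash
python3 -m jog '{"translation":[[0,-0.5,0],[0,-0.5,0],[0,-0.5,0],[0,-0.5,0],[0,0,0],[0,0,0],[0,0,0]],"rot":[[0,0,0],[0,0,0],[0,0,0],[0,0,0],[0,0,0],[0,0,0],[0,0,0]],"claw":[16,16,16,16,16,16,16]}'; python3 -c "
from h import *
s=env.state();print(s['ee_pos'],s['ft_force'],s['torque'])"
```

```text
time_s: 11.12
ee_pos: [0.517, 0.127, 0.0774]
tcp_rot: [[-0.063, 0.998, 0.003], [0.998, 0.063, 0.001], [0.001, 0.003, -1.0]]
ft_force: [6.7, 0.2, 1.7]
gripper_width: 0.194
finger_force: 39.2
[0.51703086 0.12702122 0.07741957] [6.68532733 0.17216655 1.71747235] [-0.04548683 -1.23741149 -0.01114302]
```

```bash
python3 -m jog '{"translation":[[0,-0.5,0],[0,-0.5,0],[0,0,0],[0,0,0],[0,0,0],[0,0,0]],"rot":[[0,0,0],[0,0,0],[0,0,0],[0,0,0],[0,0,0],[0,0,0]],"claw":[16,16,16,16,16,16]}'; python3 -c "
from h import *
s=env.state();print(s['ee_pos'],s['ft_force'],s['torque'],s['tcp_rot'][:,2])"
```

```text
time_s: 11.62
ee_pos: [0.5167, 0.127, 0.0774]
tcp_rot: [[-0.062, 0.998, 0.004], [0.998, 0.062, 0.001], [0.001, 0.004, -1.0]]
ft_force: [7.7, -1.2, 0.6]
gripper_width: 0.2
finger_force: 39.1
[0.51673105 0.1270267  0.07742443] [ 7.6558581  -1.23070266  0.60976867] [-0.03189659 -1.49443212 -0.04242613] [ 0.00396786  0.00125827 -0.99999134]
```

```bash
python3 -m jog '{"translation":[[0,1.5,0],[0,1.5,0],[0,1.5,0],[0,1.5,0],[0,1.5,0],[0,1.5,0],[0,1.5,0],[0,0,0]],"rot":[[0,0,0],[0,0,0],[0,0,0],[0,0,0],[0,0,0],[0,0,0],[0,0,0],[0,0,0]],"claw":[16,16,16,16,16,16,16,16]}';python3 -m jog '{"translation":[[0,0,0],[0,0,0]],"rot":[[0,0,0],[0,0,0]],"claw":[16,16]}'; python3 -c "
from h import *
s=env.state();print(s['ee_pos'],s['ft_force'],s['torque'],s['tcp_rot'][:,2])"
```

```text
time_s: 12.28
ee_pos: [0.5231, 0.1274, 0.0774]
tcp_rot: [[-0.063, 0.998, -0.003], [0.998, 0.063, -0.001], [-0.001, -0.003, -1.0]]
ft_force: [-1.0, 0.4, 8.4]
gripper_width: 0.2
finger_force: 40.2
time_s: 12.45
ee_pos: [0.5231, 0.1274, 0.0774]
tcp_rot: [[-0.064, 0.998, -0.003], [0.998, 0.064, -0.001], [-0.001, -0.003, -1.0]]
ft_force: [-0.7, -1.2, 7.9]
gripper_width: 0.198
finger_force: 40.2
[0.52305702 0.12738266 0.07736835] [-0.7223928  -1.24436706  7.92178516] [-0.03125311  0.04451002 -0.06790126] [-2.80248371e-03 -8.86163611e-04 -9.99995680e-01]
```

```bash
python3 -m jog '{"translation":[[0,0.8,0],[0,0.8,0],[0,0.8,0],[0,0.8,0],[0,0,0],[0,0,0]],"rot":[[0,0,0],[0,0,0],[0,0,0],[0,0,0],[0,0,0],[0,0,0]],"claw":[16,16,16,16,16,16]}'; python3 -c "
from h import *
s=env.state();print(s['ee_pos'],s['ft_force'],s['torque'],s['tcp_rot'][:,2])"
```

```text
time_s: 12.95
ee_pos: [0.5261, 0.1276, 0.0774]
tcp_rot: [[-0.064, 0.998, -0.003], [0.998, 0.064, -0.001], [-0.001, -0.003, -1.0]]
ft_force: [-1.3, -0.3, 9.1]
gripper_width: 0.201
finger_force: 40.2
[0.52606464 0.12756341 0.07740023] [-1.31168156 -0.27495454  9.11097052] [-0.05874514  0.06932906 -0.14294423] [-3.08833100e-03 -9.90683298e-04 -9.99994740e-01]
```

```bash
python3 -m jog '{"translation":[[0,0.2,-1],[0,0,-1],[0,0,0],[0,0,0]],"rot":[[0,0,0],[0,0,0],[0,0,0],[0,0,0]],"claw":[16,16,16,16]}'; python3 -c "
from h import *
s=env.state();print(s['ee_pos'],s['ft_force'],s['torque'],s['tcp_rot'][:,2])"
```

```text
time_s: 13.28
ee_pos: [0.5258, 0.1275, 0.0776]
tcp_rot: [[-0.064, 0.998, -0.005], [0.998, 0.064, -0.001], [-0.0, -0.005, -1.0]]
ft_force: [-0.7, 3.0, -17.0]
gripper_width: 0.195
finger_force: 39.9
[0.52581585 0.12752001 0.07756679] [ -0.70403668   3.01539089 -17.00838598] [ 0.55004738 -0.06804175 -0.11133644] [-5.11867358e-03 -7.40767412e-04 -9.99986625e-01]
```

```bash
python3 -m jog '{"translation":[[0,0.2,1.3],[0,0,0],[0,0,0]],"rot":[[0,0,0],[0,0,0],[0,0,0]],"claw":[16,16,16]}'; python3 -c "
from h import *
s=env.state();print(s['ee_pos'],s['ft_force'],s['torque'],s['tcp_rot'][:,2])"
```

```text
time_s: 13.53
ee_pos: [0.5274, 0.1276, 0.0775]
tcp_rot: [[-0.063, 0.998, -0.002], [0.998, 0.063, -0.0], [-0.0, -0.002, -1.0]]
ft_force: [-1.4, 2.0, -11.9]
gripper_width: 0.202
finger_force: 40.6
[0.527403   0.12761933 0.07752291] [ -1.40027323   2.04277628 -11.85482179] [ 0.50336634  0.33792302 -0.02463935] [-1.96507162e-03 -4.54445981e-04 -9.99997966e-01]
```

```bash
python3 -m jog '{"translation":[[0,-0.6,0.6],[0,-0.6,0],[0,0,0],[0,0,0]],"rot":[[0,0,0],[0,0,0],[0,0,0],[0,0,0]],"claw":[16,16,16,16]}'; python3 -c "
from h import *
s=env.state();print(s['ee_pos'],s['ft_force'],s['torque'],s['tcp_rot'][:,2])"
```

```text
time_s: 13.87
ee_pos: [0.5276, 0.1276, 0.0775]
tcp_rot: [[-0.063, 0.998, 0.001], [0.998, 0.063, 0.0], [0.0, 0.001, -1.0]]
ft_force: [-0.6, 1.5, -7.9]
gripper_width: 0.202
finger_force: 41.0
[0.52759967 0.12762407 0.07751208] [-0.59446171  1.4555193  -7.94932528] [ 0.36281218  0.07220839 -0.07505357] [ 7.33517468e-04  1.08269135e-04 -9.99999725e-01]
```

```bash
python3 -m jog '{"translation":[[0,-0.6,0.6],[0,-0.6,0],[0,0,0],[0,0,0]],"rot":[[0,0,0],[0,0,0],[0,0,0],[0,0,0]],"claw":[16,16,16,16]}'; python3 -c "
from h import *
s=env.state();print(s['ee_pos'],s['ft_force'],s['torque'],s['tcp_rot'][:,2])"
```

```text
time_s: 14.2
ee_pos: [0.5272, 0.1276, 0.0775]
tcp_rot: [[-0.063, 0.998, 0.002], [0.998, 0.063, 0.0], [0.0, 0.002, -1.0]]
ft_force: [0.3, 1.4, -0.4]
gripper_width: 0.199
finger_force: 42.1
[0.52721895 0.12760741 0.07746194] [ 0.28610183  1.40688708 -0.40469772] [ 0.20776993 -0.30220548 -0.04678389] [ 2.44365797e-03  3.82203019e-04 -9.99996941e-01]
```

Vertical load is off. Now trim −1.0 mm along the axis.

```bash
python3 -m jog '{"translation":[[0,-0.4,0],[0,-0.3,0],[0,-0.3,0],[0,0,0],[0,0,0]],"rot":[[0,0,0],[0,0,0],[0,0,0],[0,0,0],[0,0,0]],"claw":[16,16,16,16,16]}'; python3 -c "
from h import *
s=env.state();print(s['ee_pos'],s['ft_force'],s['torque'],s['tcp_rot'][:,2])"
```

```text
time_s: 14.62
ee_pos: [0.5257, 0.1275, 0.0774]
tcp_rot: [[-0.063, 0.998, 0.002], [0.998, 0.063, 0.0], [0.0, 0.002, -1.0]]
ft_force: [1.5, -0.3, 6.4]
gripper_width: 0.198
finger_force: 42.8
[0.52570779 0.12750718 0.07739752] [ 1.50605324 -0.33786227  6.42855269] [ 0.06113413 -0.27260494 -0.05683521] [ 1.55308612e-03  1.63125021e-04 -9.99998781e-01]
```

```bash
python3 -m jog '{"translation":[[0,0.4,0],[0,0.4,0],[0,0.3,0],[0,0,0],[0,0,0]],"rot":[[0,0,0],[0,0,0],[0,0,0],[0,0,0],[0,0,0]],"claw":[16,16,16,16,16]}'; python3 -c "
from h import *
s=env.state();print(s['ee_pos'],s['ft_force'],s['torque'],s['tcp_rot'][:,2])"
```

```text
time_s: 15.03
ee_pos: [0.5257, 0.1275, 0.0774]
tcp_rot: [[-0.063, 0.998, -0.0], [0.998, 0.063, -0.0], [-0.0, -0.0, -1.0]]
ft_force: [-0.7, 0.8, 7.8]
gripper_width: 0.204
finger_force: 43.1
[0.52570657 0.12752291 0.07739288] [-0.72335998  0.82293538  7.78757381] [ 0.04978326  0.18022217 -0.10952112] [-2.22961223e-04 -3.94526185e-04 -9.99999897e-01]
```

```bash
python3 -m jog '{"translation":[[0,0.4,0],[0,0.4,0],[0,0,0],[0,0,0]],"rot":[[0,0,0],[0,0,0],[0,0,0],[0,0,0]],"claw":[16,16,16,16]}'; python3 -c "
from h import *
s=env.state();print(s['ee_pos'],s['ft_force'],s['torque'],s['tcp_rot'][:,2])"
```

```text
time_s: 15.37
ee_pos: [0.5263, 0.1276, 0.0774]
tcp_rot: [[-0.063, 0.998, -0.001], [0.998, 0.063, -0.001], [-0.0, -0.001, -1.0]]
ft_force: [-2.1, -0.7, 8.0]
gripper_width: 0.2
finger_force: 43.2
[0.52629662 0.12755253 0.0774117 ] [-2.08727528 -0.69751319  8.04997068] [ 0.05940261  0.30937971 -0.05570289] [-5.68466017e-04 -5.09759277e-04 -9.99999708e-01]
```

```bash
python3 -m jog '{"translation":[[0,-0.3,0],[0,-0.3,0],[0,0,0]],"rot":[[0,0,0],[0,0,0],[0,0,0]],"claw":[16,16,16]}' 20; python3 -c "
from h import *
s=env.state();print(s['ee_pos'],s['ft_force'],s['torque'],s['tcp_rot'][:,2])"
```

```text
time_s: 15.62
ee_pos: [0.5263, 0.1276, 0.0774]
tcp_rot: [[-0.063, 0.998, 0.0], [0.998, 0.063, -0.0], [-0.0, 0.0, -1.0]]
ft_force: [-0.1, -0.3, 7.1]
gripper_width: 0.198
finger_force: 43.0
[0.52628937 0.12756312 0.07741087] [-0.05256425 -0.26942334  7.09366936] [ 0.03782923  0.0124407  -0.00743942] [ 4.39850239e-04 -1.78044545e-04 -9.99999887e-01]
```

```bash
python3 -c "
from h import *
cv2.imwrite('pics/b4.png',vision.camera('wrist')[:,:,::-1])"
python3 -m jog '{"translation":[[0,0,0],[0,0,0],[0,0,0],[0,0,0],[0,0,0],[0,0,0]],"rot":[[0,0,0],[0,0,0],[0,0,0],[0,0,0],[0,0,0],[0,0,0]],"claw":[22,26,30,32,32,32]}'
python3 - <<'E'
from h import *
s=env.state();print(s['ee_pos'],s['ft_force'])
b=vision.camera('wrist')[:,:,::-1]; cv2.imwrite('pics/af.png',b); a=cv2.imread('pics/b4.png')
def g(i): return cv2.cvtColor(np.ascontiguousarray(i),cv2.COLOR_BGR2GRAY)
A,B=g(a),g(b)
def shift(r0,r1,c0,c1):
    m=cv2.matchTemplate(B[r0-8:r1+8,c0-8:c1+8],A[r0:r1,c0:c1],cv2.TM_CCOEFF_NORMED); _,v,_,l=cv2.minMaxLoc(m)
    y=m[l[1],l[0]-1:l[0]+2]; return l[0]-8+(y[0]-y[2])/(2*(y[0]-2*y[1]+y[2])),l[1]-8,v
print("pulley",shift(185,230,262,303),"housing",shift(178,235,360,415))
h=np.hstack([a[130:290,200:420],b[130:290,200:420]]); cv2.imwrite('pics/cmp.png',cv2.resize(h,None,fx=1.8,fy=1.8))
E
```

```text
time_s: 16.17
ee_pos: [0.5261, 0.1274, 0.0766]
tcp_rot: [[-0.063, 0.998, -0.0], [0.998, 0.063, -0.0], [-0.0, -0.0, -1.0]]
ft_force: [-0.9, -0.4, 0.3]
gripper_width: 0.37
finger_force: 0.0
[0.52614428 0.12742299 0.07661295] [-0.93758998 -0.40683436  0.32664474]
pulley (np.float32(0.27879658), 0, 0.9897335767745972) housing (np.float32(0.9586921), 0, 0.9874972105026245)
```

View pics/cmp.png

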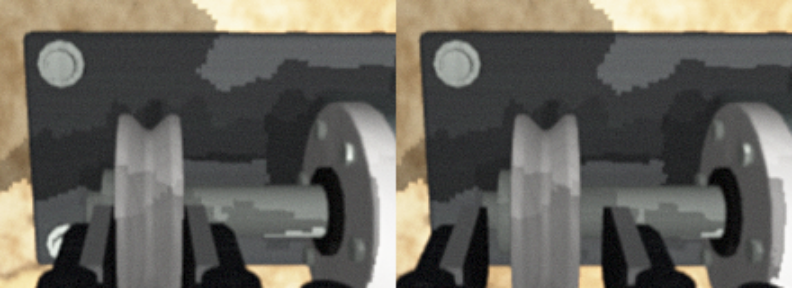

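The fingers are open and clear on both sides, and the pulley stayed put to within about 0.2 mm. Now I'll retreat straight up.

```bash
python3 -m jog '{"translation":[[0,0,-5],[0,0,-10],[0,0,-20],[0,0,-20],[0,0,-20],[0,0,-20],[0,0,-10],[0,0,0]],"rot":[[0,0,0],[0,0,0],[0,0,0],[0,0,0],[0,0,0],[0,0,0],[0,0,0],[0,0,0]],"claw":[32,32,32,32,32,32,32,32]}'
python3 -m jog '{"translation":[[0,0,0],[0,0,0],[0,0,0]],"rot":[[0,0,0],[0,0,0],[0,0,0]],"claw":[32,32,32]}' && python3 -c "
from cell import env
print(env.finish_job())"
```

```text
time_s: 16.88
ee_pos: [0.5278, 0.1281, 0.1845]
tcp_rot: [[-0.063, 0.998, 0.005], [0.998, 0.063, 0.002], [0.001, 0.005, -1.0]]
ft_force: [-0.1, 0.2, -0.8]
gripper_width: 0.372
finger_force: 0.0
time_s: 17.13
ee_pos: [0.5255, 0.1271, 0.1806]
tcp_rot: [[-0.063, 0.998, -0.002], [0.998, 0.063, -0.001], [-0.001, -0.002, -1.0]]
ft_force: [0.7, -0.3, 0.1]
gripper_width: 0.378
finger_force: 0.0
the job is handed in; nothing more can be done
None
```

I felt the inner stop, then the outer (about 6 N on each, roughly 16.6 mm of end float), left the shaft midway to within about 0.2 mm, released it, and handed the job in at 17 s; the hand-in gave no verdict.

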